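Swap the lids at the packing table

ROBOT

A 6-joint arm with a two-finger parallel gripper is mounted at the origin on the work surface. World frame = base frame: x ahead of the robot, y to its left, z up, the work surface at z = 0. Lengths are in m, angles in rad, forces in N, time in s.
With the tool pointing down it reaches from about 0.375 to 0.9 m from the base axis. Payload 3.1 kg.
Tool frame: the origin (TCP) lies between the finger pads; the fingertips stand 11 mm ahead of it and the grasp point (between the pads) lies 8 mm behind it; z points along the fingers, y is the direction in which the jaws open and shut (so a half turn about z gives the same grasp; the last joint's range is limited). The gripper opens to 85 mm and grips with 20 to 120 N. Pads are 22 mm wide; open, the fingers measure 114 mm over their backs; the gripper's body (76 mm by 85 mm) begins 54 mm behind the grasp point. The pads swing forward as they close: fully open they stand 13 mm farther back than shut.
Start: joints at [1.151, 0.527, 1.433, -0, 1.181, -0.178], TCP at [0.149, 0.607, 0.242] pointing down, gripper open.
Joint ranges: [-3.08, 3.08], [-0.75, 2.2], [0.22, 2.44], [-1.43, 4.57], [0, 2.65], [-2.85, 2.85]. Speed limits (rad/s): [2.79, 2.79, 3.14, 3.14, 3.14, 3.14].

INTERFACE

Orientations are given as a unit quaternion [x, y, z, w].
In Python, from station import manip gives the robot as it stands. The module is installed in compiled form; this text tells all that it offers.
- The arm moves only by the tool arm_command, never from a script. Its argument "rows" is a list of rows, each a list of 3 entries, a list of its own where there are three numbers: the shift along the world's x, y, z in mm, then the turn about the world's z in rad, then the closure, from -1 (fully open) to 1 (shut), so that 0 is half open. A call has 1 to 12 rows; each row shifts and turns the commanded pose from where the row before left it; what a row does not reach is not made up. A row lasts 1/8 s, in which the tool goes at most 62.5 mm and 10.7 degrees, less where a joint would pass 70% of its speed; a pose out of reach is approached as far as the arm can. A call with a gripper value outside its range is refused whole. The fingers move at their own pace and stop on an object; "squeeze" is the grip in N (left out, the last holds). Time passes only in rows, so rows that do not move let the fingers close. It gives the time, the measured TCP pose, the force and the opening at its end, in the units of the state.
- manip.sense(): the state, without advancing time (a new reading comes with each control period).
- manip.snapshot(name): name is "scene" or "top" or "wrist"; returns the picture (384x512x3 uint8, blue, green, red); there is no depth.
- manip.get_calibration(name): a dict with "fovy" (degrees; the focal length in pixels is half the picture's height over the tangent of half this angle, whatever the lens; pixels are square), "cx", "cy" (the principal point, pixels), "k1" (the pictures are not rectified: a ray, as slopes to the right and down, at radius r is drawn at 1 + k1 r^2 times it, then the intrinsics apply), "R" (3x3) and "t" (3): a world point X has camera coordinates R X + t. Camera axes: x right, y down, z forward; pixel columns grow to the right and rows downward; lengths in m; the calibration is good to about 2 mm. A picture is of the moment at which its call begins: read the wrist's pose just before it. get_calibration takes no time and is no camera call; for the wrist camera it gives the pose at the moment of the call.
- manip.sign_off(): hands the job in, once; it reports no verdict.
The state is a dict: "t": time; "q": joint angles; "qd": joint speeds; "tau": joint torques, N m; "tcp_pos": TCP position; "tool_rot": TCP orientation; "force": force on the tool from outside, world axes, zero at the start; "ft_torque": the same for the moment, N m; "finger_gap": opening from 0.0 (shut) to 1.0 (fully open).
Only numpy, scipy, OpenCV 4.12 (cv2) and the standard library are available. Lean on these libraries where they do the work, as an engineer would, in place of code of your own. Each camera call takes 0.05 s, during which the arm holds its last target.

TASK

At the packing table, flip the filled sample box's lid shut, and flip the empty box's lid up by its tab and over past upright so that it stays leaning open by itself, in either order. Do it gently with the fingertips only: do not grip a lid, and do not lift, tip or push either box out of its place. Leave the other things on the table where they stand.

Things in the scene. Friction and masses are not known exactly. Their poses are not given: they have to be found in the camera images.
- filled_box: the filled sample box: white box, 100 deep (its x) x 130 wide (y) x 100 mm high, walls 6 mm, loose. Origin: centre of underside; +x points away from the robot to the hinge side (turned up to 0.35 rad). Hinge line: along its y, 50 mm along +x and 100 mm up from the origin. Filled to 18 mm below the rim with small cartons (1.1 kg); lid starts open.
- empty_box: the empty sample box: white box, 100 deep (its x) x 130 wide (y) x 100 mm high, walls 6 mm, loose. Origin: centre of underside; +x points away from the robot to the hinge side (turned up to 0.35 rad). Hinge line: along its y, 50 mm along +x and 100 mm up from the origin. Nothing inside (0.8 kg); lid starts shut. Either box may be the left one.
- filled_lid (a joint): hinge angle (rad) of the filled box's lid: 0 shut on the rim, 1.57 upright, 1.9 leaning open on its stop. Flat panel 100 x 130 x 6 mm, 100 g; opposite the hinge a tab 45 mm wide juts 25 mm past the front wall, free beneath; its end is 125 mm from the hinge line. Hinge nearly free, lightly damped: the lid falls shut from below 1.5, open from beyond 1.65.
- empty_lid (a joint): hinge angle (rad) of the empty box's lid: 0 shut on the rim, 1.57 upright, 1.9 leaning open on its stop. Flat panel 100 x 130 x 6 mm, 100 g; opposite the hinge a tab 45 mm wide juts 25 mm past the front wall, free beneath; its end is 125 mm from the hinge line. Hinge nearly free, lightly damped: the lid falls shut from below 1.5, open from beyond 1.65.
- filled_lid_tab (a point): middle of the end edge of the tab on the filled box's lid, at half the 6 mm thickness; moves with the lid.
- empty_lid_tab (a point): middle of the end edge of the tab on the empty box's lid, at half the 6 mm thickness; moves with the lid.
- pill_bottle: bystander, loose, to be left alone: amber round bottle with a white cap, 44 mm diameter, 85 mm tall, standing between the two boxes. Origin: centre of its underside.
- med_carton: bystander, loose, to be left alone: upright white carton with a blue band, 50 x 35 x 90 mm tall, standing farther back between the two boxes. Origin: centre of its underside.
- tape_roll: bystander, loose, to be left alone: roll of tape lying flat, 90 mm diameter, 45 mm tall, near the robot. Origin: centre of its underside.
- flat_carton: bystander, loose, to be left alone: flat white carton with a green band, 120 x 70 x 25 mm tall, lying at the back. Origin: centre of its underside.
- marker: bystander, loose, to be left alone: marker pen, 127 mm long, 16 mm thick, lying to the right. Origin: centre of its underside.
- stamp: bystander, loose, to be left alone: hand stamp with a wooden knob, 60 x 35 mm, 78 mm tall, standing to the left. Origin: centre of its underside.
- clip_cup: bystander, loose, to be left alone: grey cup, 70 mm diameter, 60 mm tall, standing to the right. Origin: centre of its underside.
There are look-alikes about, which are no part of the job. Leave any black or orange look-alike of the filled_box alone.

How it is judged:
By the outcome, as a careful person would: the job done as asked, in the order asked, and still so for the second after the job is handed in, with the robot touching nothing.
It also fails if it takes over 54 s, if anything falls off the work surface, if the arm or the gripper's body presses on something with over 40 N, if the wrist force passes 120 N, or if a joint passes its speed limit or range.

## Working session

There is one attempt and no reset: what is moved stays moved. The work goes in short steps, Python scripts to look and compute and a tool call to move; the robot and the scene stay as the last step left them, time stands still between calls to the robot, and variables do not carry over. Pictures are saved under pics/ and viewed, and the job is handed in when it is done.

Besides the shell and the picture viewer there is one more tool, called after "Emit:" in YAML: its name, and indented under it one key for each argument. arm_command: Moves the arm, as the interface text tells. Its arguments: {"type":"object","properties":{"rows":{"type":"array","items":{"type":"array"}},"squeeze":{"type":"number"}},"required":["rows"]}

```bash
mkdir -p pics
cat > h.py <<'E'
import numpy as np, cv2
from station import manip
def snap(n,f):
    c=manip.get_calibration(n); im=manip.snapshot(n); cv2.imwrite('pics/%s.png'%f,im)
    return im,c
def intr(c):
    f=192/np.tan(np.radians(c['fovy'])/2); return f
def proj(c,X):
    X=np.atleast_2d(X)@np.array(c['R']).T+np.array(c['t']); s=X[:,:2]/X[:,2:]
    r2=(s**2).sum(1,keepdims=True); s=s*(1+c['k1']*r2); return s*intr(c)+[c['cx'],c['cy']]
def atz(c,uv,z):
    f=intr(c); d=(np.array(uv,float)-[c['cx'],c['cy']])/f; s=d.copy()
    for _ in range(30): s=d/(1+c['k1']*(s@s))
    R=np.array(c['R']);t=np.array(c['t']); ray=R.T@np.r_[s,1]; o=-R.T@t
    return o+ray*(z-o[2])/ray[2]
E
python3 - <<'E'
from h import *
for n in ['scene','top']:
    im,c=snap(n,n+'0'); print(n,{k:np.round(v,3).tolist() for k,v in c.items()})
print(manip.sense())
E
```

```text
scene {'fovy': 50.564, 'cx': 255.966, 'cy': 190.91, 'k1': -0.0, 'R': [[0.353, 0.935, 0.012], [0.69, -0.252, -0.678], [-0.631, 0.248, -0.735]], 't': [-0.159, -0.297, 1.586]}
top {'fovy': 45.381, 'cx': 251.62, 'cy': 191.583, 'k1': 0.015, 'R': [[-0.005, -1.0, 0.0], [-0.999, 0.005, -0.05], [0.05, -0.0, -0.999]], 't': [-0.022, 0.533, 1.341]}
{'t': 0.1, 'q': array([ 1.15151876e+00,  5.28376505e-01,  1.43380830e+00,  5.83733320e-06,
        1.18139949e+00, -1.78511554e-01]), 'qd': array([-9.36326463e-04, -1.67329587e-03, -2.70953929e-03, -1.50626443e-03,
       -3.32358280e-05,  2.45469552e-03]), 'tau': array([ 9.93172785e-05, -4.43303633e+01, -1.78585947e+01, -2.24416344e-04,
        3.84495535e-03,  2.75158686e-05]), 'tcp_pos': array([0.14874155, 0.60638458, 0.24141857]), 'tool_rot': array([ 1.20093494e-01,  9.92762087e-01, -9.50875325e-04, -2.95813170e-04]), 'force': array([ 0.25626641,  0.24243288, -0.10084173]), 'ft_torque': array([-0.06877727,  0.04071981,  0.01905842]), 'finger_gap': 1.0009371205270357}
```

View pics/scene0.png

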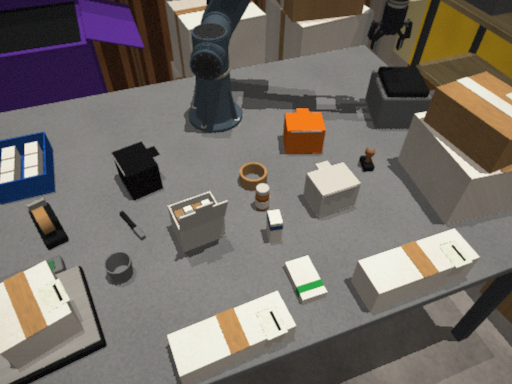

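View pics/top0.png

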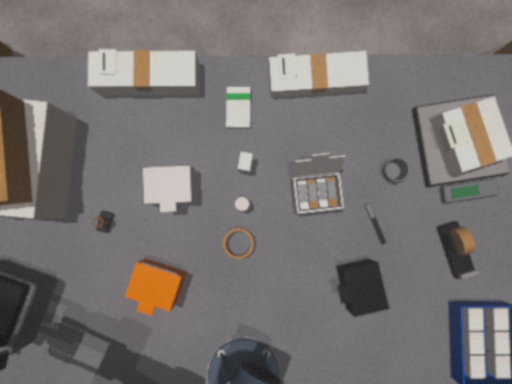

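Candidates in the top view: white open box with cartons (318,193) is filled_box. White shut box (167,187) is empty_box. The orange box (153,287) and black box (362,287) are look-alikes to avoid. Close crops next.

Run:
```python
from h import *
a=cv2.imread('pics/top0.png')
A=cv2.resize(a[140:230,130:220],None,fx=6,fy=6,interpolation=cv2.INTER_CUBIC)
B=cv2.resize(a[140:230,275:365],None,fx=6,fy=6,interpolation=cv2.INTER_CUBIC)
cv2.imwrite('pics/A.png',A[:, :400]);cv2.imwrite('pics/topcrop.png',cv2.resize(np.hstack([A,B]),(800,400)))
s=cv2.imread('pics/scene0.png')
cv2.imwrite('pics/scenecrop.png',cv2.resize(s[140:260,160:370],None,fx=3.8,fy=3.8,interpolation=cv2.INTER_CUBIC))
```

```text
(no output)
```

View pics/topcrop.png

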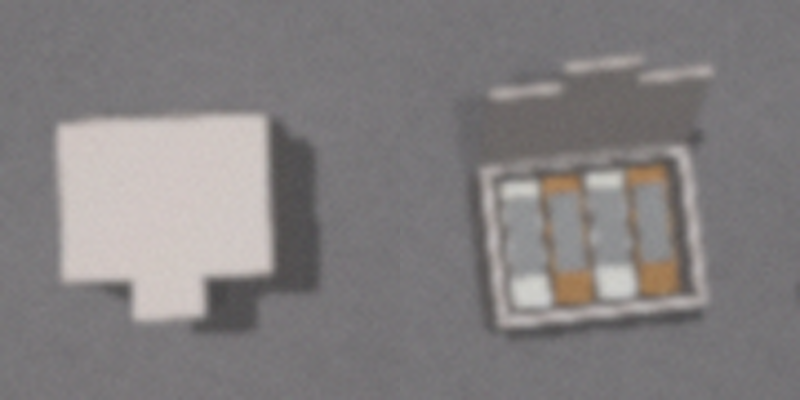

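View pics/scenecrop.png

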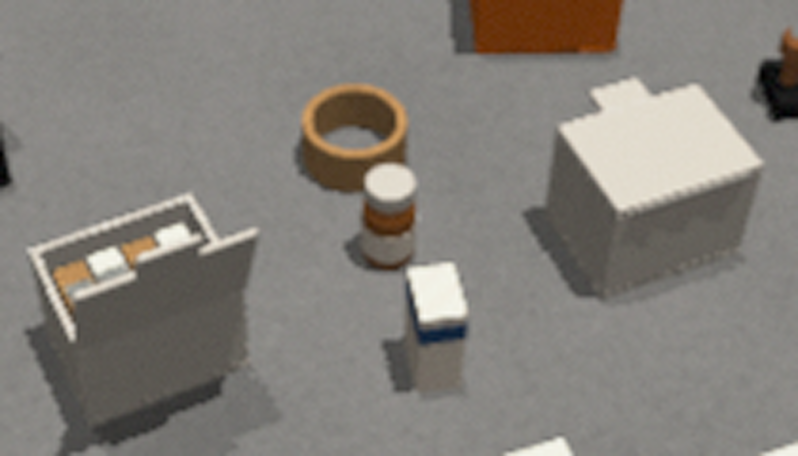

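Run:
```python
from h import *
c=manip.get_calibration('top')
k=4.444
E=[atz(c,(130+u/k,140+v/k),.106) for u,v in [(58,122),(268,115),(272,273),(62,282),(133,320),(205,318)]]
F=[atz(c,(275+(u-400)/k,140+v/k),.1) for u,v in [(480,168),(690,147),(706,303),(498,328)]]
T=[atz(c,(275+(u-400)/k,140+v/k),.215) for u,v in [(565,68),(642,58)]]
for n,P in (('E',E),('F',F),('T',T)):
    P=np.array(P)[:,:2]; print(n,P.round(4).tolist())
    if n!='T':
        print(' sides',[np.linalg.norm(P[i]-P[(i+1)%4]).round(4) for i in range(4)])
        print(' ctr',P[:4].mean(0).round(4)); d=(P[0]+P[1]-P[2]-P[3]); e=P[0]-P[1]+P[3]-P[2]; print(' yaw',np.arctan2(d[1],d[0]),np.arctan2(-e[0],e[1]))
    else: print(P.mean(0))
P=np.array(E)[4:].mean(0);print('Etab',P)
for n,(u,v) in {'bottle':(242,204),'carton':(246,162),'tape':(239,243)}.items(): print(n,atz(c,(u,v),.085).round(3))
```

```text
E [[0.5965, 0.2734], [0.6003, 0.1434], [0.5023, 0.1408], [0.4974, 0.2703], [0.4738, 0.2264], [0.4748, 0.1821]]
 sides [np.float64(0.13), np.float64(0.098), np.float64(0.1295), np.float64(0.0992)]
 ctr [0.5491 0.207 ]
 yaw 0.028978205151597144 0.03303961726044797
F [[0.5663, -0.1397], [0.5787, -0.2704], [0.4817, -0.2789], [0.4668, -0.1499]]
 sides [np.float64(0.1313), np.float64(0.0974), np.float64(0.1299), np.float64(0.1)]
 ctr [ 0.5234 -0.2097]
 yaw 0.09454414797504307 0.10444246824454755
T [[0.6137, -0.178], [0.6192, -0.2217]]
[ 0.61644081 -0.19981737]
Etab [0.47425759 0.20422701 0.106     ]
bottle [0.495 0.002 0.085]
carton [ 0.613 -0.01   0.085]
tape [0.387 0.011 0.085]
```

Box poses are consistent, with sides of 98–131 mm: empty_box is at (0.549, 0.207) with yaw 0.03, and filled_box is at (0.523, −0.210) with yaw 0.10. The orange and black boxes are elsewhere. I'll do the empty box first, fingers shut, with their front face against the tab end.

Emit:
arm_command:
  rows:
    - [[31,-45,0],0.03,1]
    - [[31,-45,0],0.03,1]
    - [[31,-45,0],0.03,1]
    - [[31,-45,0],0.03,1]
    - [[31,-45,0],0.03,1]
    - [[31,-45,0],0.03,1]
    - [[31,-45,0],0.03,1]
    - [[31,-45,0],0.03,1]
    - [[33,-42,0],0.03,1]
    - [[0,0,0],0,1]
    - [[0,0,0],0,1]
  squeeze: 20

```text
t: 1.48
tcp_pos: [0.4294, 0.2049, 0.2419]
tool_rot: [-0.014, 1.0, 0.0, -0.001]
force: [1.0, 0.6, 0.1]
finger_gap: 0.002
```

Run:
```python
from h import *
im,c=snap('wrist','w1');
s=manip.sense(); print(s['t'],s['tcp_pos'],s['tool_rot'],s['force'],s['finger_gap'])
print(c['fovy'],c['R'],c['t'],-np.array(c['R']).T@c['t'])
im,c=snap('scene','s1'); cv2.imwrite('pics/s1c.png',cv2.resize(im[60:240,200:400],None,fx=3.3,fy=3.3,interpolation=cv2.INTER_CUBIC))
```

```text
1.525 [0.42896781 0.2053938  0.24198095] [-1.47626055e-02  9.99890697e-01  3.89924195e-05 -8.11016313e-04] [ 0.05552901 -0.40544092  0.15569543] -0.004153662263429406
60.23742153434922 [[-2.83225257e-02  9.99598811e-01  2.26870549e-04]
 [ 9.62435311e-01  2.72082267e-02  2.70144376e-01]
 [ 2.70029825e-01  7.86951927e-03 -9.62819799e-01]] [-0.19299997 -0.45471866  0.25985688] [0.36200194 0.20324968 0.37307883]
```

View pics/w1.png

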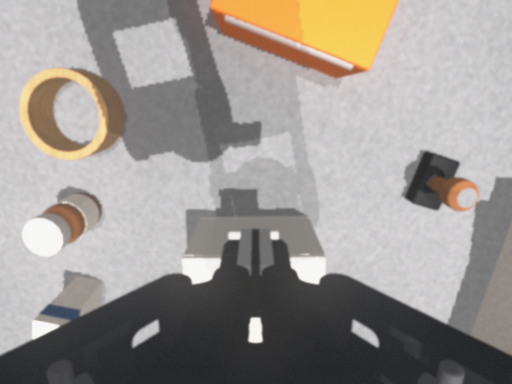

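View pics/s1c.png

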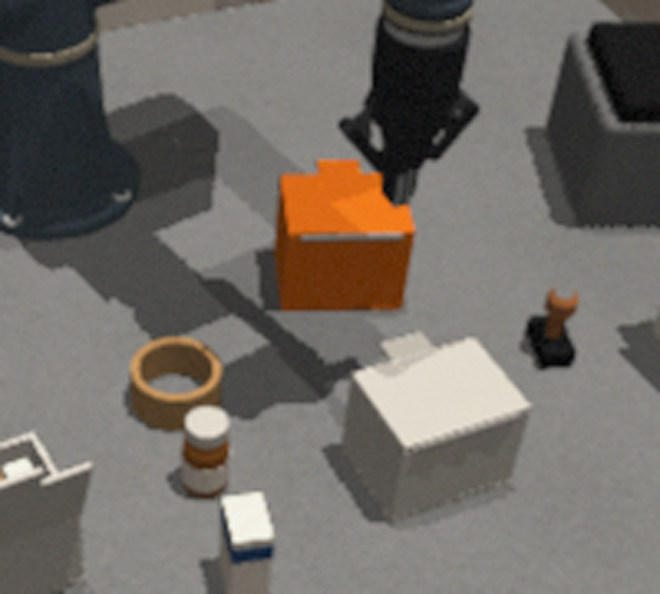

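The wrist and scene views show the shut fingers clear of the tab (scene crop, tab at (405,350)), with the orange box behind and below. Descending in front of the tab now.

Emit:
arm_command:
  rows:
    - [[0,0,-50],0,1]
    - [[0,0,-50],0,1]
    - [[0,0,-47],0,1]
    - [[0,0,0],0,1]
    - [[15,0,0],0,1]
    - [[12,0,0],0,1]
    - [[0,0,0],0,1]
    - [[0,0,0],0,1]

```text
t: 2.58
tcp_pos: [0.4573, 0.2049, 0.0962]
tool_rot: [-0.014, 1.0, 0.0, 0.001]
force: [-0.4, -0.4, -0.1]
finger_gap: -0.003
```

Run:
```python
from h import *
s=manip.sense(); print(s['t'],s['tcp_pos'],s['force'])
im,c=snap('top','t2'); cv2.imwrite('pics/t2c.png',cv2.resize(im[140:240,120:220],None,fx=5.5,fy=5.5,interpolation=cv2.INTER_CUBIC))
im,c=snap('scene','s2'); cv2.imwrite('pics/s2c.png',cv2.resize(im[120:220,270:390],None,fx=5,fy=5,interpolation=cv2.INTER_CUBIC))
```

```text
2.575 [0.45726708 0.20490995 0.09620935] [-0.4493507  -0.37614446 -0.13823596]
```

View pics/s2c.png

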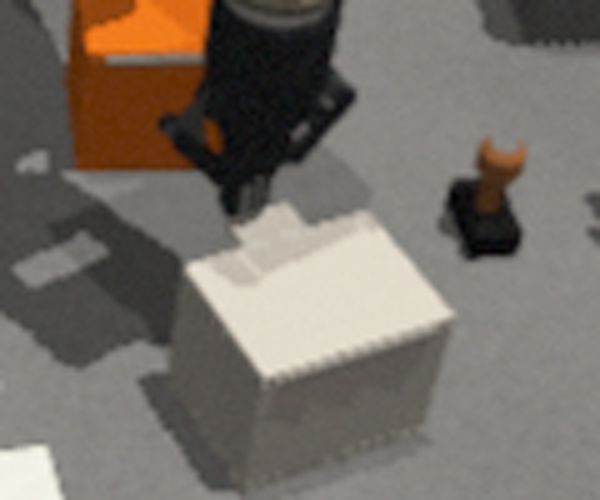

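Fingertips sit just in front of the tab end (crop 245,215), still clear. Making contact gently.

Emit:
arm_command:
  rows:
    - [[4,0,0],0,1]
    - [[2,0,0],0,1]
    - [[1,0,0],0,1]
    - [[0,0,0],0,1]

```text
t: 3.18
tcp_pos: [0.4635, 0.2049, 0.0951]
tool_rot: [-0.015, 1.0, -0.0, -0.001]
force: [-1.7, 0.8, 0.3]
finger_gap: -0.004
```

Emit:
arm_command:
  rows:
    - [[1,0,3],0,1]
    - [[0,0,4],0,1]
    - [[0,0,4],0,1]
    - [[1,0,4],0,1]
    - [[0,0,0],0,1]

```text
t: 3.8
tcp_pos: [0.466, 0.2049, 0.1107]
tool_rot: [-0.015, 1.0, 0.0, 0.0]
force: [-2.9, 0.1, 0.2]
finger_gap: -0.002
```

Run:
```python
from h import *
s=manip.sense(); print(s['t'],s['tcp_pos'],s['force'])
im,c=snap('scene','s3'); cv2.imwrite('pics/s3c.png',cv2.resize(im[120:220,270:390],None,fx=5,fy=5,interpolation=cv2.INTER_CUBIC))
im,c=snap('top','t3'); cv2.imwrite('pics/t3c.png',cv2.resize(im[140:230,130:220],None,fx=6,fy=6,interpolation=cv2.INTER_CUBIC))
```

```text
3.8 [0.46604909 0.20494802 0.11070714] [-2.92723141  0.06221076  0.24571452]
```

View pics/s3c.png

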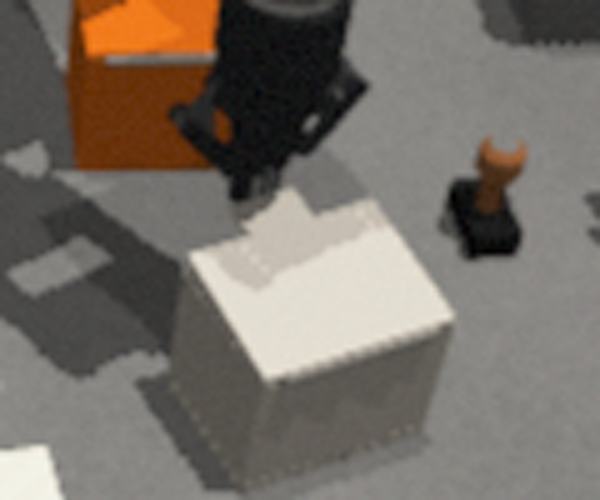

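View pics/t3c.png

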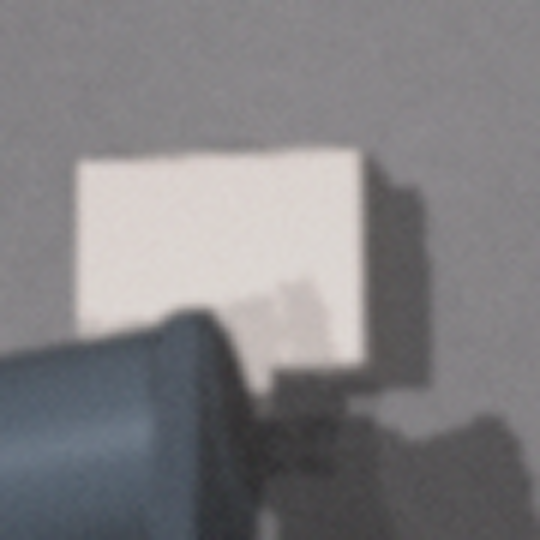

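The lid has lifted about 15 mm with the finger (crop: tab end moved 205→190). The box's rear corner (455,315) is unchanged. Continuing along the tab's arc.

Emit:
arm_command:
  rows:
    - [[2,0,6],0,1]
    - [[1,0,6],0,1]
    - [[3,0,12],0,1]
    - [[5,0,12],0,1]
    - [[6,0,11],0,1]
    - [[7,1,10],0,1]
    - [[0,0,0],0,1]

```text
t: 4.78
tcp_pos: [0.4917, 0.2059, 0.1686]
tool_rot: [-0.015, 1.0, 0.0, 0.002]
force: [-2.9, 0.6, 2.5]
finger_gap: 0.004
```

Run:
```python
from h import *
s=manip.sense(); print(s['t'],s['tcp_pos'],s['force'])
im,c=snap('scene','s4'); cv2.imwrite('pics/s4c.png',cv2.resize(im[120:220,270:390],None,fx=5,fy=5,interpolation=cv2.INTER_CUBIC))
```

```text
4.775 [0.49171304 0.20589211 0.16858558] [-2.91307449  0.55768117  2.49928617]
```

View pics/s4c.png

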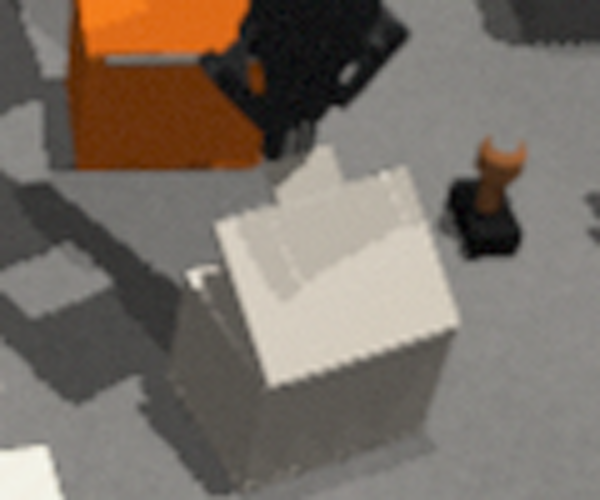

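The lid is at about 0.65 rad, contact is holding, and the box is in place (rear bottom corner at (430,440), as before). Continuing to upright and past it.

Emit:
arm_command:
  rows:
    - [[5,0,12],0,1]
    - [[8,0,11],0,1]
    - [[9,0,9],0,1]
    - [[10,1,8],0,1]
    - [[10,0,7],0,1]
    - [[11,0,5],0,1]
    - [[11,1,3],0,1]
    - [[11,0,1],0,1]
    - [[11,0,0],0,1]
    - [[0,0,0],0,1]

```text
t: 6.08
tcp_pos: [0.577, 0.2078, 0.223]
tool_rot: [-0.014, 1.0, -0.0, 0.0]
force: [-0.4, -0.2, -0.1]
finger_gap: -0.001
```

Run:
```python
from h import *
s=manip.sense(); print(s['t'],s['tcp_pos'],s['force'])
im,c=snap('scene','s5'); cv2.imwrite('pics/s5c.png',cv2.resize(im[100:220,270:390],None,fx=5,fy=5,interpolation=cv2.INTER_CUBIC))
```

```text
6.075 [0.57700942 0.20782116 0.22297602] [-0.35729005 -0.24865244 -0.12147959]
```

View pics/s5c.png

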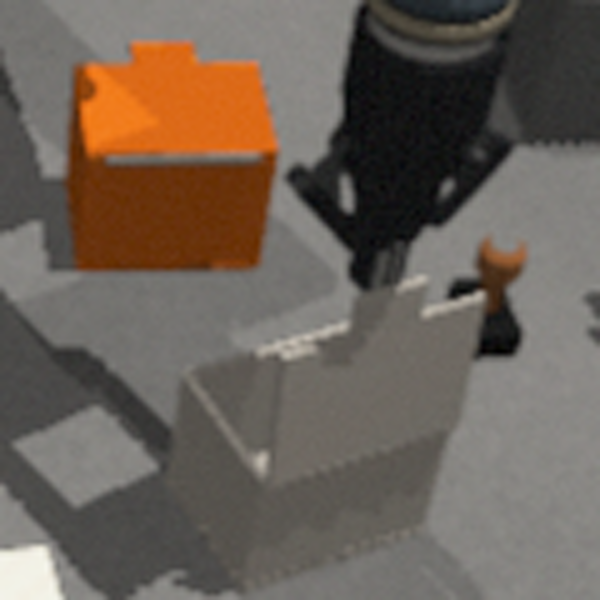

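The lid is close to upright with the fingertip against the tab. Pushing slowly past upright.

Emit:
arm_command:
  rows:
    - [[5,0,-2],0,1]
    - [[5,0,-2],0,1]
    - [[6,0,-1],0,1]
    - [[6,0,0],0,1]
    - [[6,1,0],0,1]
    - [[5,0,0],0,1]
    - [[3,0,0],0,1]
    - [[0,0,0],0,1]
    - [[-20,0,0],0,1]
    - [[-30,0,10],0,1]
    - [[0,0,30],0,1]
    - [[0,0,30],0,1]

```text
t: 7.62
tcp_pos: [0.5611, 0.209, 0.289]
tool_rot: [-0.015, 1.0, -0.0, -0.001]
force: [0.4, -0.3, 0.4]
finger_gap: 0.001
```

Run:
```python
from h import *
s=manip.sense(); print(s['t'],s['tcp_pos'],s['force'])
im,c=snap('scene','s6'); cv2.imwrite('pics/s6c.png',cv2.resize(im[100:220,270:390],None,fx=5,fy=5,interpolation=cv2.INTER_CUBIC))
```

```text
7.625 [0.56112678 0.20901205 0.28896873] [ 0.42502767 -0.28727763  0.40252412]
```

View pics/s6c.png

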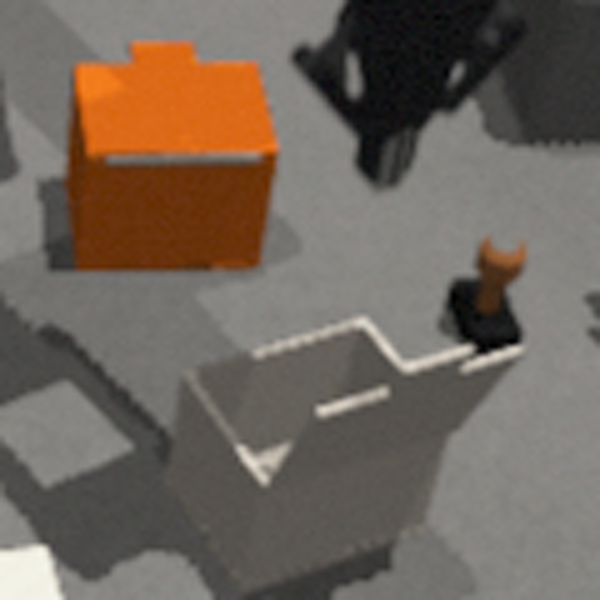

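The empty lid leans open by itself and the box hasn't moved. Now going over to behind the filled box's lid.

Emit:
arm_command:
  rows:
    - [[12,-50,10],0.01,1]
    - [[12,-50,0],0.01,1]
    - [[12,-50,0],0.01,1]
    - [[12,-50,0],0.01,1]
    - [[13,-51,0],0.01,1]
    - [[13,-51,0],0.01,1]
    - [[13,-51,0],0.01,1]
    - [[13,-51,0],0,1]
    - [[0,0,0],0,1]
    - [[0,0,-50],0,1]
    - [[0,0,-55],0,1]
    - [[0,0,0],0,1]

```text
t: 9.18
tcp_pos: [0.6582, -0.1922, 0.1881]
tool_rot: [-0.05, 0.999, 0.003, -0.006]
force: [-0.7, -0.7, -0.1]
finger_gap: 0.001
```

Run:
```python
from h import *
s=manip.sense(); print(s['t'],s['tcp_pos'],s['force'])
im,c=snap('scene','s7'); cv2.imwrite('pics/s7c.png',cv2.resize(im[130:260,150:290],None,fx=4.5,fy=4.5,interpolation=cv2.INTER_CUBIC))
```

```text
9.175 [ 0.65823013 -0.19220643  0.18814314] [-0.70792079 -0.71201612 -0.06345381]
```

View pics/s7c.png

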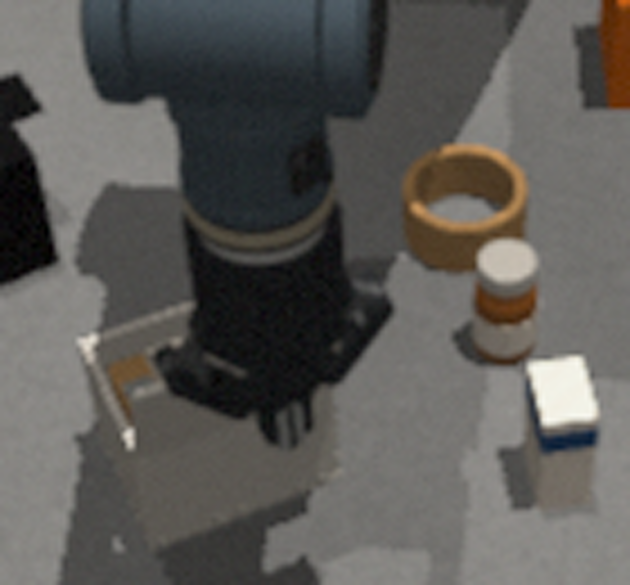

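Fingertips are behind the lid and clear. Pushing it gently forward over upright.

Emit:
arm_command:
  rows:
    - [[-12,-1,0],0,1]
    - [[-12,-1,0],0,1]
    - [[-8,-1,0],0,1]
    - [[-8,-1,0],0,1]
    - [[-8,-1,0],0,1]
    - [[-8,-1,0],0,1]
    - [[-8,-1,0],0,1]
    - [[-6,-1,0],0,1]
    - [[0,0,0],0,1]

```text
t: 10.35
tcp_pos: [0.5938, -0.2032, 0.1972]
tool_rot: [-0.049, 0.999, -0.001, 0.003]
force: [-0.0, 3.7, 13.5]
finger_gap: 0.0
```

Run:
```python
from h import *
s=manip.sense(); print(s['t'],s['tcp_pos'],s['force'])
im,c=snap('scene','s8'); cv2.imwrite('pics/s8c.png',cv2.resize(im[130:260,150:290],None,fx=4.5,fy=4.5,interpolation=cv2.INTER_CUBIC))
```

```text
10.35 [ 0.59382929 -0.20323624  0.19716546] [-9.92085843e-03  3.67671240e+00  1.35058146e+01]
```

View pics/s8c.png

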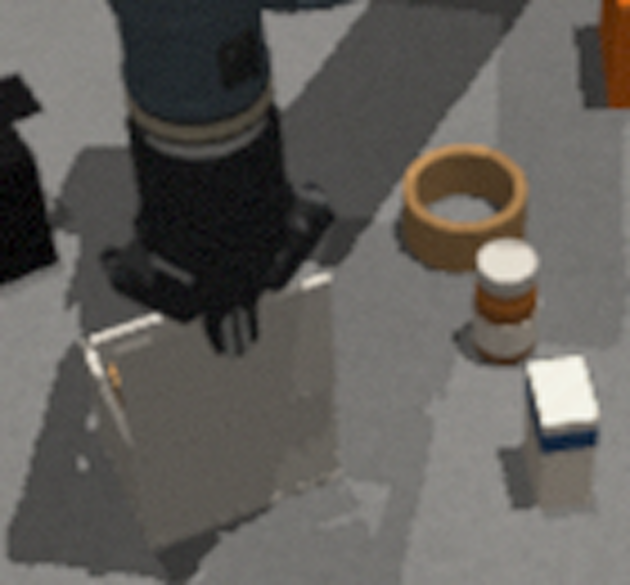

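The force shows 13.5 N upward: the tab tip is under the finger knuckles because I'm too deep. Easing up, with no further push.

Emit:
arm_command:
  rows:
    - [[0,0,8],0,1]
    - [[0,0,8],0,1]
    - [[0,0,8],0,1]
    - [[0,0,4],0,1]
    - [[0,0,0],0,1]

```text
t: 11.02
tcp_pos: [0.5921, -0.2031, 0.2215]
tool_rot: [-0.05, 0.999, -0.0, 0.0]
force: [0.0, 0.9, 0.4]
finger_gap: 0.0
```

Run:
```python
from h import *
s=manip.sense(); print(s['t'],s['tcp_pos'],s['force'])
im,c=snap('scene','s9'); cv2.imwrite('pics/s9c.png',cv2.resize(im[130:260,150:290],None,fx=4.5,fy=4.5,interpolation=cv2.INTER_CUBIC))
```

```text
11.025 [ 0.59208287 -0.20314351  0.22150982] [0.01834046 0.86778032 0.35868809]
```

View pics/s9c.png

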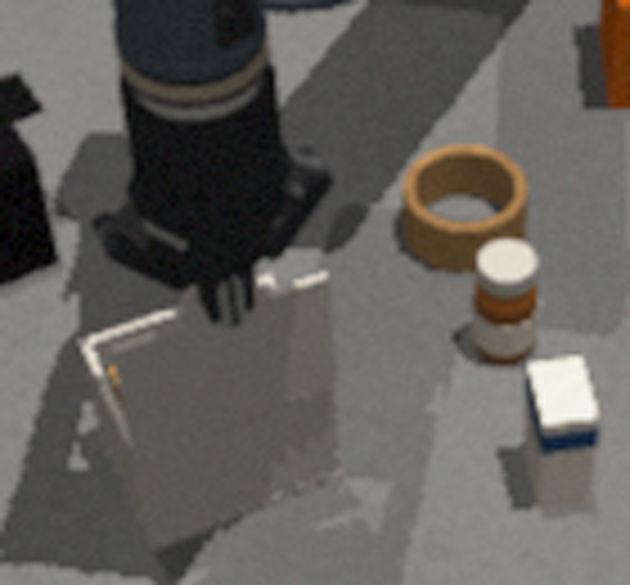

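Force is back to near zero, the lid is upright and the box is in place. Continuing forward.

Emit:
arm_command:
  rows:
    - [[-6,-1,0],0,1]
    - [[-6,0,0],0,1]
    - [[-6,-1,0],0,1]
    - [[-6,0,0],0,1]
    - [[-6,-1,0],0,1]
    - [[-6,0,0],0,1]
    - [[0,0,0],0,1]
    - [[20,0,30],0,1]
    - [[20,0,40],0,1]
    - [[0,0,20],0,1]
    - [[0,0,0],0,1]

```text
t: 12.45
tcp_pos: [0.5972, -0.2064, 0.3132]
tool_rot: [-0.05, 0.999, -0.001, 0.002]
force: [-0.2, -1.0, -0.8]
finger_gap: -0.004
```

Run:
```python
from h import *
s=manip.sense(); print(s['t'],s['tcp_pos'],s['force'])
im,c=snap('scene','s10'); cv2.imwrite('pics/s10c.png',cv2.resize(im[130:260,150:290],None,fx=4.5,fy=4.5,interpolation=cv2.INTER_CUBIC))
```

```text
12.45 [ 0.59715376 -0.20640952  0.31316946] [-0.22722037 -1.00384167 -0.80855162]
```

View pics/s10c.png

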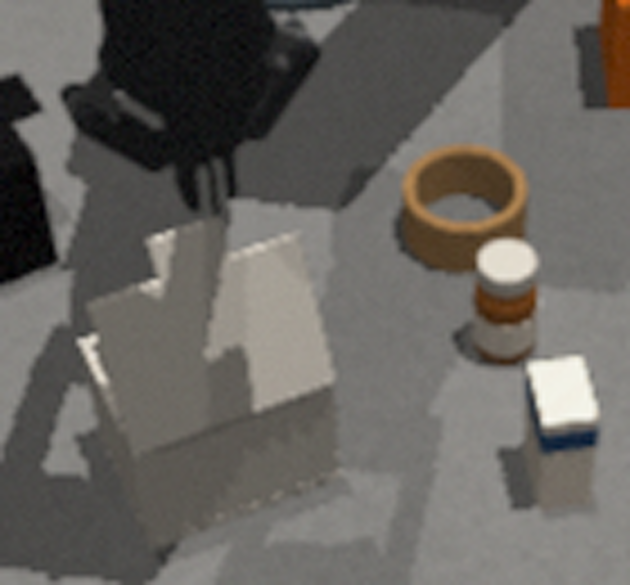

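The lid is past upright and falling shut slowly. Moving clear and checking both boxes.

Emit:
arm_command:
  rows:
    - [[0,0,20],0,1]
    - [[-10,50,10],0,1]
    - [[-20,50,0],0,1]
    - [[-30,50,0],0,1]
    - [[-30,50,0],0,1]
    - [[0,0,0],0,1]
    - [[0,0,0],0,1]
    - [[0,0,0],0,1]
    - [[0,0,0],0,1]
    - [[0,0,0],0,1]
    - [[0,0,0],0,1]
    - [[0,0,0],0,1]

```text
t: 14.0
tcp_pos: [0.5061, -0.0062, 0.3413]
tool_rot: [-0.049, 0.999, 0.0, 0.0]
force: [0.1, -0.9, 0.2]
finger_gap: 0.0
```

Run:
```python
from h import *
s=manip.sense(); print(s['t'],s['tcp_pos'],s['force'])
im,c=snap('scene','s11'); cv2.imwrite('pics/s11c.png',cv2.resize(im[100:290,120:390],None,fx=2.9,fy=2.9,interpolation=cv2.INTER_CUBIC))
im,c=snap('top','t11'); 
A=im[140:230,130:220];B=im[140:230,275:365]
cv2.imwrite('pics/t11c.png',cv2.resize(np.hstack([A,B]),(800,400),interpolation=cv2.INTER_CUBIC))
```

```text
14.0 [ 0.50605443 -0.00618     0.34128706] [ 0.10414613 -0.9091083   0.1776865 ]
```

View pics/s11c.png

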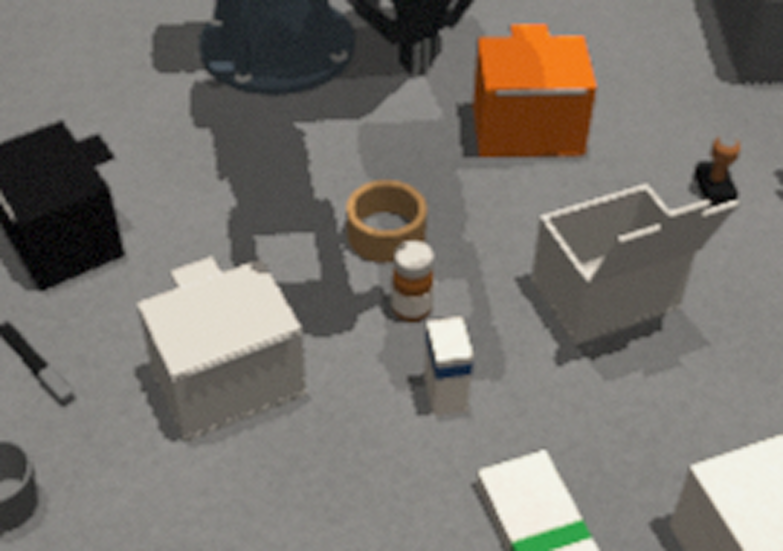

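View pics/t11c.png

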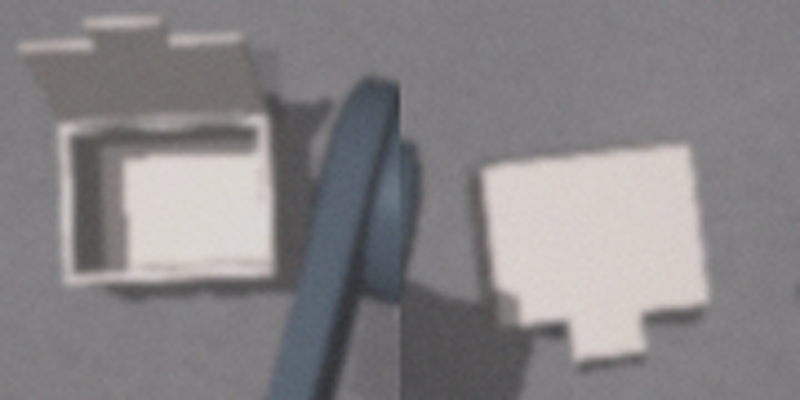

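The scene crop shows the filled lid shut at (220,310) and the empty lid leaning open at (650,235). The top-view corners match the first measurement within about 1 px (1–2 mm), and the bystanders in view stand where they did.

Run:
```python
from h import *
print(manip.sign_off(), manip.sense()['t'])
```

```text
the job is handed in; nothing more can be done
the job is handed in; nothing more can be done
```

I opened the empty box's lid and shut the filled box's lid, then handed the job in at about 14 s.

- **Empty box:** I raised the lid by its tab with the shut fingertips, contact forces around 3 N. I pushed it past upright and it now leans open on its own.
- **Filled box:** I pushed the lid from behind over upright with the fingertips. It fell shut by itself.

**Last checks:** Scene and top pictures show the filled lid shut and the empty lid leaning open. Both boxes are within about 1–2 mm of where they started. The bystanders in view have not visibly moved; I did not measure them. The gripper was clear, with force near zero.

**One slip:** During the filled-lid push I went too deep. The finger knuckles above the fingertips, not the fingertips themselves, pressed on the tab with about 13.5 N. I raised the tool, the force went back to about zero, and I finished with the fingertips. No effect of that contact could be seen.

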